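Load a steel bracket into the drill jig and latch it

ROBOT

A 6-joint arm with a two-finger parallel gripper is mounted at the origin on the work surface. World frame = base frame: x ahead of the robot, y to its left, z up, the work surface at z = 0. Lengths are in m, angles in rad, forces in N, time in s.
With the tool pointing down it reaches from about 0.3 to 0.775 m from the base axis. Payload 14.6 kg.
Tool frame: the origin (TCP) lies at the very end of the fingers, on their centre line; the grasp point (between the pads) lies 19 mm behind it (manip.tcp_to_grasp is the distance from the TCP to the grasp point, in m); z points along the fingers, y is the line along which they close (so a half turn about z gives the same grasp; the last joint's range is limited). The gripper opens to 94 mm and grips with 3 to 60 N. Pads are 16 mm wide; open, the fingers measure 119 mm over their backs; the gripper's body (75 mm by 177 mm) begins 78 mm behind the grasp point.
Start: joints at [1.169, 0.3, 1.521, -0, 1.321, -0.067], TCP at [0.181, 0.519, 0.205] pointing down, gripper open.
Joint ranges: [-3.03, 3.03], [-0.79, 2.21], [0.23, 2.52], [-1.04, 4.18], [0, 3.07], [-2.55, 2.55]. Speed limits (rad/s): [2.22, 2.22, 2.57, 3.14, 3.14, 3.14].

INTERFACE

Orientations are given as a unit quaternion [x, y, z, w].
In Python, from cell import monitor, eyes, manip gives the robot as it stands. The module is installed in compiled form; this text tells all that it offers.
- The arm moves only by the tool apply_moves, never from a script. Its argument "steps" is a list that holds one entry, the list of rows, each a list of 4 numbers: the shift along the tool's x, y, z in mm, then the turn about the tool's z in degrees. In form: [[[x, y, z, turn], ...]]. A call has 1 to 8 rows; each row is the pose to reach, as a shift and turn from the pose commanded when the call began, along the tool's axes at that moment; what a row does not reach only later rows make up. A row lasts 1/10 s, in which the tool goes at most 50 mm and 8.59 degrees, less where a joint would pass 70% of its speed; a pose out of reach is approached as far as the arm can. A call with a gripper value outside its range is refused whole. "gripper" is the finger opening in mm, from 0 to 94, set as the call begins (left out, the last holds). The fingers move at their own pace and stop on an object; the grip force is fixed at half the most. Time passes only in rows, so rows that repeat a pose let the fingers close. It gives the time, the measured TCP pose, the force, the opening and the grip force at its end, in the units of the state.
- monitor.observe(): the state, without advancing time (a new reading comes with each control period).
- eyes.grab_frame(name): name is "scene" or "top" or "wrist"; returns a dict with "frame" (400x640x3 uint8, red, green, blue), "fx", "fy", "cx", "cy" (pixels), "dist_coeffs" ([k1, k2, p1, p2, k3] as OpenCV has them; the pictures are not rectified), "xyz" and "attitude" of the camera in the world. Camera axes: x right, y down, z forward; pixel columns grow to the right and rows downward; lengths in m; the calibration is good to about 2 mm. A picture is of the moment at which its call begins. There is no depth.
- manip.close_job(): hands the job in; it is judged then, once.
The state is a dict: "time_s": time; "joint_positions": joint angles; "dq": joint speeds; "effort": joint torques, N m; "ee_pos": TCP position; "ee_rot": TCP orientation; "wrist_force": force on the tool from outside, world axes, zero at the start; "torque": the same for the moment, N m; "width": finger opening in m; "gripper_force": force on a finger pad.
Only numpy, scipy, OpenCV 4.12 (cv2) and the standard library are available. Lean on these libraries where they do the work, as an engineer would, in place of code of your own. Each camera call takes 0.05 s, during which the arm holds its last target. There are 200 camera calls.

TASK

Load the steel angle bracket into the drill jig: push it along the base with the fingertips so that its flat leaf slides under the bush plate and comes fully home against the two stop pins, keeping it flat on the base all the way and never tipping it or picking it up. Then push the swing latch fully shut behind its upright flange, so that the bracket cannot back out, and take the hand away; leave everything else on the bench where it is.

Things in the scene. Friction and masses are not known exactly. Their poses are not given: they have to be found in the camera images.
- jig: Drill jig bolted to the bench: green slotted base plate 210 x 170 x 15 thick, with bolt heads 8 tall at its corners. Origin on the bench under the jig; x = loading direction (away from the robot, turned by its yaw), y left, z up; the plate spans x -150..+60, y -85..+85. Its top, z 15, is the floor that the bracket slides on.
- channel_mouth (a point): On the floor in the middle of the rails' mouth: jig x -8, y 0. Two aluminium rails 12 tall, inner faces at jig y -31.5 and +31.5 (channel 63 wide), run from here to x +45. Flared lead-ins reach back to jig x -29 and open to about 86 wide there. A latch stop pin, 10 across, 24 tall, stands at jig x -10, y +52.
- bush_plate (a point): Underside centre of the bush plate: dark steel bridge over the rails, jig x 0..+28, y -53..+53, underside 12 above the floor, 12 thick, with two brass bushes standing 15 proud of it.
- stops (a point): On the floor midway between the two steel stop pins (10 across, 14 tall, at jig y -18 and +18), at their near sides: jig x +36. The bracket is home when its nose touches them: its origin is then at jig x +12, its flange back at jig x -12.
- bracket: Steel angle bracket, 0.3 to 0.6 kg, loose on the jig's base in front of the rails. Flat leaf 48 long (x) x 60 wide (y) x 8 thick; at its rear end an upright flange 8 thick, 60 wide, 78 tall over all, its back at x -24. Origin: centre of the leaf's underside; x points from flange to nose. Pushed hard high on the flange against the stops, it tips forward. Slides with friction of roughly 0.5 to 0.7.
- bracket_nose (a point): Middle of the lower front edge of the bracket's leaf (bracket x +24, z 0).
- latch (a joint): Swing latch on the jig, angle in rad: 0 = shut, arm lying across the channel along the jig's +y behind the flange; grows as the arm swings back counter-clockwise seen from above (1.57 = pointing along the jig's -x), up to 2.3. Starts open at 1.8 to 2.15. Turns with light friction (0.06 N m) and stays where it is left; 0 is its end stop.
- latch_pivot (a point): Latch pivot axis, at the arm's underside: jig x -21, y -58, 13.5 above the floor (28.5 above the bench). The steel arm is 12 wide, 10 tall and reaches 106 from the axis; round hub 18 across and 16 tall. Shut, the arm's front face is 3 behind the back of a bracket that is home.
- latch_knob (a point): Centre of the black ball knob (20 across) that stands on the arm 96 from the pivot axis, 64.5 above the bench, on a thin stem.
- oil: Bystander, to be left alone: small white squeeze bottle with a black cap, 38 across, 95 tall (mm). Origin: centre of its underside.
- chip_brush: Bystander, to be left alone: hand brush lying on the bench, about 200 long (mm). Origin: centre of its underside.
- punch: Bystander, to be left alone: steel centre punch, 100 long, 11 thick, lying (mm). Origin: centre of its underside.
- chuck_key: Bystander, to be left alone: T-shaped drill chuck key lying on the bench, 70 wide (mm). Origin: centre of its underside.
- water: Bystander, to be left alone: clear drinking bottle, green cap, 62 across, 200 tall (mm). Origin: centre of its underside.
- mandrel: Bystander, to be left alone: tapered dark wood mandrel standing upright, 68 across at the foot, 250 tall (mm). Origin: centre of its underside.
- pen_pot: Bystander, to be left alone: square dark metal pot with pens, 85 wide, 175 tall (mm). Origin: centre of its underside.
- acrylic: Bystander, to be left alone: clear acrylic offcut, 90 x 60 x 18, lying (mm). Origin: centre of its underside.
There are look-alikes about, which are no part of the job. Of the things like the bracket, leave any that is green; of the rest the larger one is meant.

How it is judged:
By the outcome, as a careful person would: the job done as asked, in the order asked, and still so for the second after the job is handed in, with the robot touching nothing.
It also fails if it takes over 72 s, if anything falls off the work surface, if the arm or the gripper's body presses on something with over 40 N, if the wrist force passes 120 N, or if a joint passes its speed limit or range.

## Working session

There is one attempt and no reset: what is moved stays moved. The work goes in short steps, Python scripts to look and compute and a tool call to move; the robot and the scene stay as the last step left them, time stands still between calls to the robot, and variables do not carry over. Pictures are saved under pics/ and viewed, at most 10 in all, crops included, and the job is handed in when it is done.

Besides the shell and the picture viewer there is one more tool, called as name([rows], argument=value, ...), one row to a line, values as JSON. apply_moves: Moves the arm, as the interface text tells. Its arguments: {"type":"object","properties":{"steps":{"type":"array"},"gripper":{"type":"number"}},"required":["steps"]}

```bash
mkdir -p pics; cat > h.py <<'E'
import numpy as np, cv2
from scipy.spatial.transform import Rotation as R
from cell import monitor, eyes, manip
def grab(n):
    f=eyes.grab_frame(n); return f
def K(f): return np.array([[f['fx'],0,f['cx']],[0,f['fy'],f['cy']],[0,0,1.]])
def ray(f,px):
    u=cv2.undistortPoints(np.array(px,float).reshape(-1,1,2),K(f),np.array(f['dist_coeffs']))[:,0]
    d=np.c_[u,np.ones(len(u))]
    return np.array(f['xyz']),R.from_quat(f['attitude']).apply(d)
def plane(f,px,z):
    o,d=ray(f,px); return o+d*((z-o[2])/d[:,2])[:,None]
def proj(f,P):
    r=R.from_quat(f['attitude']).inv(); rv=r.as_rotvec(); t=-r.apply(f['xyz'])
    return cv2.projectPoints(np.array(P,float).reshape(-1,1,3),rv,t,K(f),np.array(f['dist_coeffs']))[0][:,0]
def save(f,n,crop=None,s=1):
    im=f['frame'][:,:,::-1]
    if crop: im=im[crop[1]:crop[3],crop[0]:crop[2]]
    cv2.imwrite('pics/'+n,cv2.resize(im,None,fx=s,fy=s,interpolation=cv2.INTER_CUBIC))
E
python3 - <<'E'
from h import *
for n in('scene','top'):
    f=grab(n); save(f,n+'0.png'); print(n,f['xyz'],f['attitude'],f['fx'],f['cx'],f['cy'],f['dist_coeffs'])
print(monitor.observe())
E
```

```text
scene [ 0.9196405  -0.62880553  0.92185986] [ 0.90419328  0.23553528 -0.09733311 -0.34275926] 428.160152722004 318.4458048930196 199.8633190449076 [0.03976416 0.         0.         0.         0.        ]
top [0.28806162 0.00635163 1.37028254] [-0.69997611  0.70675667 -0.07164808  0.07345067] 505.4310491760643 316.1545819677362 190.682488121076 [-0.12159666  0.          0.          0.          0.        ]
{'time_s': 0.1, 'joint_positions': array([ 1.16940430e+00,  3.00390049e-01,  1.52149382e+00, -1.55811505e-06,
        1.32070751e+00, -6.66481448e-02]), 'dq': array([-0.00047791, -0.00225063, -0.00147141,  0.00037812,  0.0008521 ,
        0.00100243]), 'effort': array([ 1.88932463e-03, -5.32643294e+01, -3.53286302e+01,  7.09795696e-02,
        2.35811033e-02, -5.70783664e-05]), 'ee_pos': array([0.1806292 , 0.51925255, 0.2049677 ]), 'ee_rot': array([ 1.66591383e-01,  9.86025893e-01, -4.85927976e-04, -1.15063457e-04]), 'wrist_force': array([ 0.32438963, -0.2759133 , -0.70189938]), 'torque': array([ 0.00373301, -0.01022539,  0.00200944]), 'gripper_force': 0.0, 'width': 0.09348140705233736}
```

View pics/scene0.png

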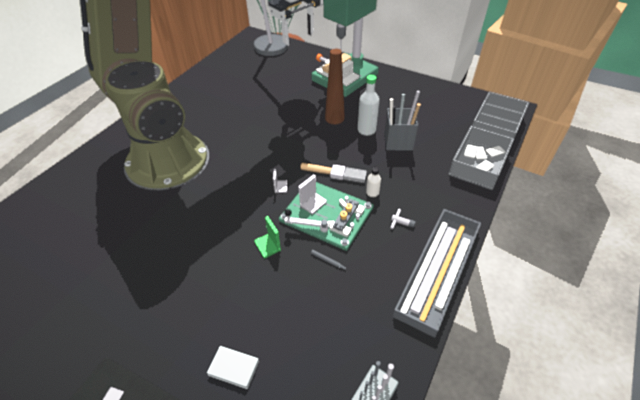

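View pics/top0.png

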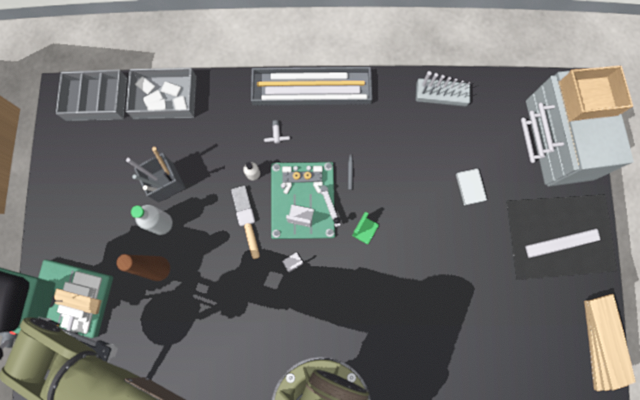

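Bracket-like things in the top view are a green one at (366,228), a small silver one at (293,262) and a larger silver one on the jig base at (299,214). The green one is excluded. Of the other two, the larger one on the base fits. I'll confirm that in an enlarged crop.

```bash
python3 - <<'E'
from h import *
a=grab('top')['frame'][150:280,255:385]; b=grab('scene')['frame'][160:265,250:390]
a=cv2.resize(a,(400,400),interpolation=cv2.INTER_CUBIC);b=cv2.resize(b,None,fx=2.85,fy=2.85,interpolation=cv2.INTER_CUBIC)[:400,:400]
b=np.pad(b,((0,400-b.shape[0]),(0,400-b.shape[1]),(0,0)))
cv2.imwrite('pics/crop.png',np.hstack([a,b])[:,:,::-1])
f=grab('top')
h=cv2.cvtColor(f['frame'],cv2.COLOR_RGB2HSV)
m=cv2.inRange(h,(65,60,50),(90,255,220)); m[:,:262]=0;m[:,345:]=0;m[:150]=0;m[250:]=0
c=max(cv2.findContours(cv2.morphologyEx(m,cv2.MORPH_CLOSE,np.ones((9,9))),0,2)[0],key=cv2.contourArea)
r=cv2.minAreaRect(c); print(r); bx=cv2.boxPoints(r); P=plane(f,bx,.015); print(P, P.mean(0)); 
print(np.linalg.norm(np.diff(P,axis=0),axis=1))
E
```

```text
((302.4606018066406, 199.8588104248047), (76.55864715576172, 64.0227279663086), 89.14490509033203)
[[ 0.65312739  0.13622951  0.015     ]
 [ 0.65398123 -0.04149644  0.015     ]
 [ 0.441087   -0.04109968  0.015     ]
 [ 0.44006893  0.13122387  0.015     ]] [0.54706614 0.04621431 0.015     ]
[0.17772801 0.2128946  0.17232655]
```

View pics/crop.png

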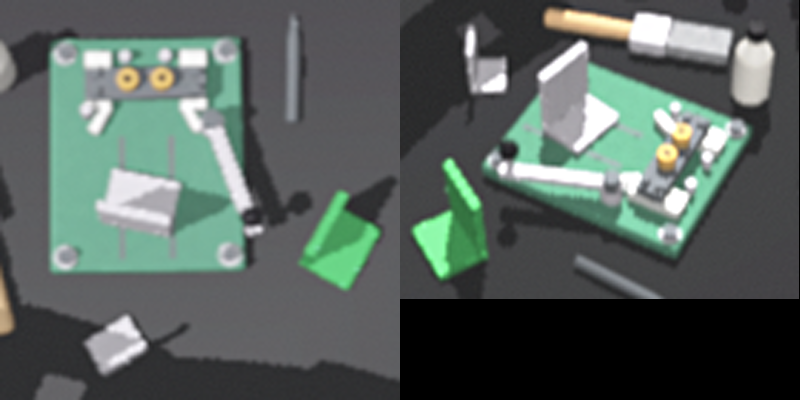

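The crop confirms it: the large silver bracket stands on the green base with its flange toward the robot, left crop (140,200). The black latch knob is at (252,217) and the brass bushes at (127,79) and (162,79). Next I'll bring the wrist camera over the jig.

apply_moves([
  [[0,0,-50,0],[0,0,-100,0],[-30,-30,-130,0],[-65,-62,-130,0],[-100,-95,-130,0],[-135,-128,-130,0],[-170,-161,-130,0],[-205,-194,-130,0]],
])

```text
time_s: 1.05
ee_pos: [0.3109, 0.2671, 0.3355]
ee_rot: [0.166, 0.986, 0.0, 0.0]
wrist_force: [0.7, 0.6, 0.1]
width: 0.0939
gripper_force: 0.0
```

apply_moves([
  [[-35,-33,0,0],[-70,-66,0,-4],[-105,-99,0,-8],[-140,-132,0,-12],[-170,-165,0,-16],[-176,-171,0,-19],[-176,-171,0,-19],[-176,-171,0,-19]],
])

```text
time_s: 1.85
ee_pos: [0.4204, 0.0499, 0.3354]
ee_rot: [0.002, 1.0, 0.0, -0.0]
wrist_force: [0.4, -0.1, 0.3]
width: 0.094
gripper_force: 0.0
```

```bash
python3 - <<'E'
from h import *
s=monitor.observe(); print(s['time_s'],s['ee_pos'],s['ee_rot'],s['joint_positions'])
f=grab('wrist'); save(f,'w0.png'); print(f['xyz'],f['attitude'],f['fx'],f['dist_coeffs'])
E
```

```text
1.85 [0.42042344 0.0499212  0.33538908] [ 2.45104923e-03  9.99996986e-01  8.68950761e-05 -1.11748697e-04] [ 3.15147536e-02 -6.09969103e-02  1.62662579e+00  1.81282350e-04
  1.57618124e+00 -1.53437851e+00]
[0.34446552 0.05096477 0.51509265] [0.70323369 0.69888731 0.09261266 0.09187924] 353.8410251188812 [0.01863553 0.         0.         0.         0.        ]
```

View pics/w0.png

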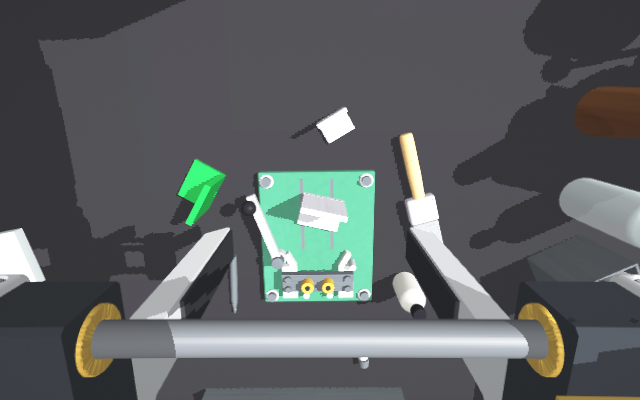

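The wrist view shows the jig at (258–375, 170–300), the bracket at (322,212), the knob at (249,208), the pivot at (278,261) and the bushes at (308,287) and (328,287). I'll measure these and view one enlargement of the bracket.

```bash
python3 - <<'E'
from h import *
for n,roi in(('wrist',(245,160,390,310)),('top',(262,150,345,250))):
    f=grab(n); x0,y0,x1,y1=roi
    im=f['frame']; h=cv2.cvtColor(im,cv2.COLOR_RGB2HSV)
    m=np.zeros(im.shape[:2],np.uint8); m[y0:y1,x0:x1]=cv2.inRange(h,(60,60,40),(95,255,230))[y0:y1,x0:x1]
    m=cv2.morphologyEx(m,cv2.MORPH_OPEN,np.ones((3,3)))
    # plate edges: points on floor plane; percentile-robust extents per scan line
    ys,xs=np.nonzero(m); P=plane(f,np.c_[xs,ys],.015)[:,:2]
    hull=cv2.convexHull(P.astype(np.float32)); r=cv2.minAreaRect(hull); print(n,'plate',r)
    b=np.zeros_like(m); b[y0:y1,x0:x1]=cv2.inRange(h,(15,130,100),(30,255,255))[y0:y1,x0:x1]
    k,_,st,ce=cv2.connectedComponentsWithStats(b)
    for i in range(1,k):
        if st[i,4]>15: print('bush',st[i],ce[i],plane(f,[ce[i]],.054)[0])
    g=np.zeros_like(m); g[y0:y1,x0:x1]=cv2.inRange(h,(0,0,130),(180,50,255))[y0:y1,x0:x1]
    k,_,st,ce=cv2.connectedComponentsWithStats(g)
    for i in range(1,k):
        if st[i,4]>15: print('grey',st[i],ce[i].round(1))
f=grab('wrist'); save(f,'w1.png',(240,165,380,275),5.5)
E
```

```text
wrist plate ((0.5462414622306824, 0.04683942720293999), (0.2115740031003952, 0.16971640288829803), 0.30511829257011414)
bush [301 278  12  15 124] [306.58870968 284.93548387] [0.60182946 0.03249232 0.054     ]
bush [322 278  11  15 125] [326.784 284.768] [0.60173742 0.06168478 0.054     ]
grey [359 173  14  14 156] [365.7 179.9]
grey [259 175  15  14 160] [265.7 181.2]
grey [ 296  179   52   70 1686] [320.5 212.2]
grey [ 246  194   51   78 1013] [271.7 240.8]
grey [337 250  19  22 269] [346.1 262.7]
grey [282 273  71  25 937] [318.3 283.9]
grey [357 289  13  12 120] [363.4 294.4]
grey [266 290  13  12 127] [271.8 295.5]
grey [302 293   8   6  35] [305.5 295.4]
grey [326 292   7   7  35] [329.2 295.2]
top plate ((0.6005071401596069, 0.04758192598819733), (0.17140986025333405, 0.10430344939231873), 89.0730972290039)
grey [272 163   8   9  56] [275.5 167. ]
grey [324 162   9   9  60] [327.6 166. ]
grey [303 165   8  10  31] [307.3 168.9]
grey [280 166  43  21 422] [298.7 175. ]
grey [326 187   6  17  58] [327.9 196.6]
grey [299 194  19  46 210] [311.6 222.5]
grey [269 236  14   3  38] [274.9 237.1]
```

View pics/w1.png

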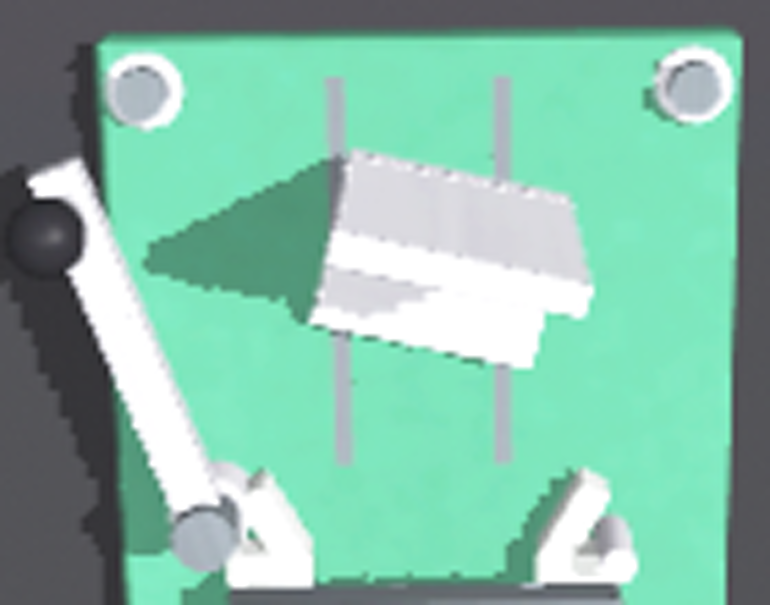

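The enlargement shows, in crop pixels:
- **Flange back foot:** (348,152) to (570,197)
- **Flange top, rear edge:** (335,235) to (592,288)
- **Leaf nose, top edge:** (310,322) to (533,367)
- **Knob:** (45,235)
- **Pivot hub:** (205,538)

```bash
python3 - <<'E'
from h import *
f=grab('wrist')
C=lambda p:(np.array(p)/5.5+np.array([240,165])-0.4)
for n,p,z in(('foot',[(348,152),(570,197)],.015),('nose',[(310,322),(533,367)],.023),('hub',[(205,538)],.0445),('knob',[(45,235)],.0645),('slots',[(335,78),(344,465),(503,78),(503,465)],.015),('rearbolts',[(138,93),(695,90)],.023)):
    P=plane(f,C(p),z)[:,:2]; print(n,P.round(4).tolist()); 
    if len(P)==2: d=P[0]-P[1]; print('  mid',P.mean(0),'len',np.linalg.norm(d),'yaw',np.degrees(np.arctan2(*d[::-1])))
B=plane(f,[(365.7,179.9),(265.7,181.2),(271.8,295.5),(363.4,294.4)],.023)[:,:2]; print(B.round(4).tolist(),B.mean(0)); print(monitor.observe()['ee_pos'])
E
```

```text
foot [[0.4736, 0.0278], [0.4863, 0.0869]]
  mid [0.47996185 0.0573063 ] len 0.06044804307314844 yaw -102.07796302810308
nose [[0.5185, 0.0172], [0.5315, 0.077]]
  mid [0.52500699 0.04712081] len 0.06116116822730168 yaw -102.32139821350059
hub [[0.5709, -0.0101]]
knob [[0.4813, -0.0435]]
slots [[0.4535, 0.0246], [0.5633, 0.0253], [0.4537, 0.0688], [0.5635, 0.0694]]
rearbolts [[0.4556, -0.026], [0.4553, 0.1183]]
  mid [0.45545912 0.04613138] len 0.1442472801194964 yaw -89.90388955569792
[[0.4538, 0.1178], [0.4551, -0.0245], [0.6372, -0.0227], [0.636, 0.1197]] [0.54553455 0.04757699]
[0.42041197 0.05024033 0.33555529]
```

apply_moves([
  [[-35,-2.5,40,-0.7],[-35,-2.5,85,-0.7],[-35,-2.5,130,-0.7],[-35,-2.5,175,-0.7],[-35,-2.5,215,-0.7],[-35,-2.5,250,-0.7],[-35,-2.5,285,-0.7],[-35,-2.5,300,-0.7]],
], gripper=30)

```text
time_s: 2.9
ee_pos: [0.4541, 0.0474, 0.0327]
ee_rot: [-0.005, 1.0, -0.0, -0.002]
wrist_force: [-0.7, 0.0, 1.5]
width: 0.0333
gripper_force: 0.0
```

apply_moves([
  [[0,0,8,0],[0,0,14,0],[0,0,14,0],[0,0,14,0]],
])

```text
time_s: 3.3
ee_pos: [0.4561, 0.047, 0.0222]
ee_rot: [-0.005, 1.0, 0.0, 0.001]
wrist_force: [-0.3, -0.2, 0.8]
width: 0.0299
gripper_force: 0.0
```

apply_moves([
  [[-6,0,1,0],[-10,0,1,0],[-13,0,1,0],[-16,0,1,0],[-19,0,1,0],[-22,0,1,0],[-25,0,1,0],[-28,0,1,0]],
])

```text
time_s: 4.1
ee_pos: [0.4836, 0.0473, 0.0204]
ee_rot: [-0.005, 1.0, 0.0, -0.0]
wrist_force: [-5.1, -0.1, 3.2]
width: 0.0299
gripper_force: 2.5
```

```bash
python3 - <<'E'
from h import *
s=monitor.observe(); print(s['ee_pos'],s['wrist_force'])
f=grab('wrist');a=f['frame']; g=grab('top'); save(f,'x.png')
b=cv2.resize(g['frame'][150:250,255:355],(400,400),interpolation=cv2.INTER_CUBIC)
a=cv2.resize(a[:,120:520],(400,400))
cv2.imwrite('pics/p1.png',np.hstack([a,b])[:,:,::-1])
E
```

```text
[0.48360041 0.04730502 0.02043487] [-5.11868732 -0.0850873   3.19661459]
```

View pics/p1.png

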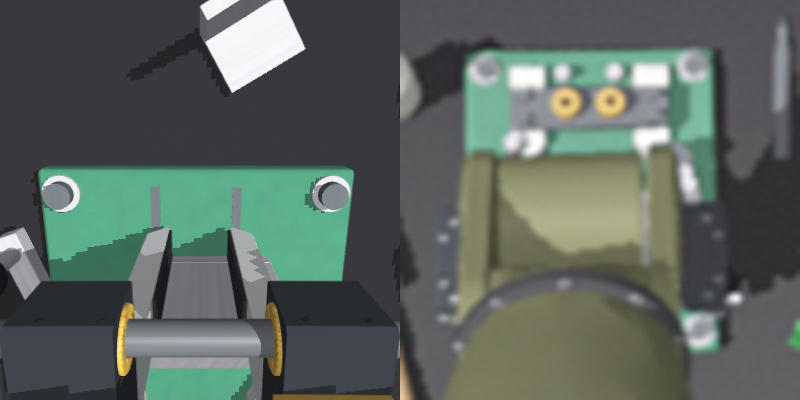

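The bracket seems to sit flat against both fingers, at (200,310) in the left panel, but the fingers hide its sides. I'll back off and measure its lateral position.

apply_moves([
  [[12,0,0,0],[20,0,-30,0],[25,0,-75,0],[30,0,-120,0],[40,0,-165,0],[50,0,-210,0],[60,0,-250,0],[60,0,-250,0]],
])

```text
time_s: 5.0
ee_pos: [0.4247, 0.0468, 0.2756]
ee_rot: [-0.005, 1.0, 0.0, 0.005]
wrist_force: [0.1, -0.5, 0.6]
width: 0.0301
gripper_force: 0.0
```

```bash
python3 - <<'E'
from h import *
f=grab('wrist'); s=monitor.observe(); print(s['ee_pos'],s['time_s'])
c=proj(f,[[.515,.0475,.03]])[0]; print(c); x0,y0=int(c[0])-80,int(c[1])-55
print(x0,y0); save(f,'w2.png',(x0,y0,x0+160,y0+120),5)
E
```

```text
[0.42429559 0.04673938 0.27263387] 5.05
[318.11724447 232.90771641]
238 177
```

View pics/w2.png

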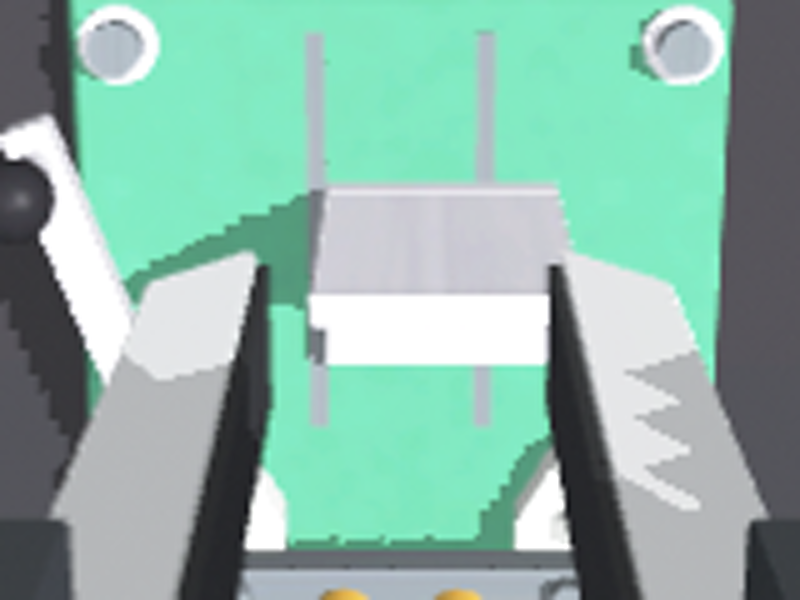

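The bracket is now square: its foot runs (326,186) to (558,186) against slot lines at 317 and 486. It sits about 10.5 mm too far to +y, so I'll nudge it sideways through its centre of mass with closed fingers.

apply_moves([
  [[-25,22,0,0],[-55,45,0,0],[-80,67,0,0],[-80,67,45,0],[-80,67,90,0],[-80,67,135,0],[-80,67,170,0],[-80,67,170,0]],
], gripper=0)

```text
time_s: 5.85
ee_pos: [0.5002, 0.1139, 0.0951]
ee_rot: [-0.005, 1.0, -0.001, -0.005]
wrist_force: [0.6, 0.6, 0.9]
width: 0.0001
gripper_force: 0.0
```

apply_moves([
  [[0,0,30,0],[0,0,55,0],[0,0,75,0],[0,0,80,0],[0,0,80,0],[0,0,80,0]],
])

```text
time_s: 6.45
ee_pos: [0.5038, 0.1145, 0.0219]
ee_rot: [-0.005, 1.0, 0.0, 0.001]
wrist_force: [0.0, -0.5, 0.1]
width: 0.0006
gripper_force: 0.0
```

Push in −y by 24.5 mm, to tool y 0.090.

apply_moves([
  [[0,-6,0,0],[0,-10,0,0],[0,-13,0,0],[0,-16,0,0],[0,-19,0,0],[0,-22,0,0],[0,-24.5,0,0],[0,-24.5,0,0]],
])

```text
time_s: 7.25
ee_pos: [0.5033, 0.0896, 0.0205]
ee_rot: [-0.004, 1.0, 0.0, 0.0]
wrist_force: [-0.1, 3.4, 1.5]
width: 0.0004
gripper_force: 1.4
```

apply_moves([
  [[0,10,0,0],[0,25,-10,0],[0,25,-50,0],[20,10,-100,0],[40,-20,-150,0],[60,-40,-200,0],[80,-43,-250,0],[80,-43,-250,0]],
], gripper=0)

```text
time_s: 8.05
ee_pos: [0.423, 0.0464, 0.2747]
ee_rot: [-0.004, 1.0, -0.0, 0.002]
wrist_force: [-0.1, -0.0, 0.5]
width: 0.0002
gripper_force: 0.0
```

```bash
python3 - <<'E'
from h import *
f=grab('wrist'); s=monitor.observe(); print(s['ee_pos'],s['time_s'])
c=proj(f,[[.515,.0475,.03]])[0]; x0,y0=int(c[0])-80,int(c[1])-55
print(x0,y0); save(f,'w3.png',(x0,y0,x0+160,y0+120),5)
E
```

```text
[0.42320987 0.04625312 0.27755147] 8.1
238 180
```

View pics/w3.png

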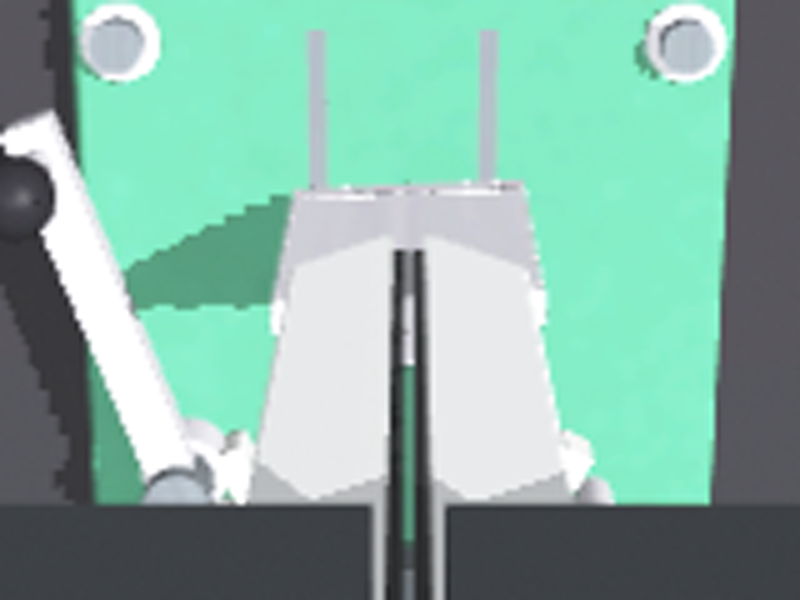

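The bracket is now within about 1.6 mm of the centreline, with its foot at (294,190) to (524,183). The flares can take up the rest, so I'll push it home with two spread fingertips.

apply_moves([
  [[-46,0.5,40,0],[-46,0.5,85,0],[-46,0.5,130,0],[-46,0.5,170,0],[-46,0.5,205,0],[-46,0.5,235,0],[-46,0.5,250,0],[-46,0.5,254,0]],
], gripper=30)

```text
time_s: 8.9
ee_pos: [0.4687, 0.0479, 0.0151]
ee_rot: [-0.005, 1.0, -0.0, -0.002]
wrist_force: [-12.4, 1.7, 25.3]
width: 0.0298
gripper_force: 12.6
```

apply_moves([
  [[0,0,1,0],[-8,0,2,0],[-14,0,2,0],[-20,0,2,0],[-26,0,2,0],[-32,0,2,0],[-38,0,2,0],[-44,0,2,0]],
])

```text
time_s: 9.7
ee_pos: [0.5132, 0.0476, 0.0152]
ee_rot: [-0.005, 1.0, -0.0, -0.001]
wrist_force: [-14.5, -1.8, 14.2]
width: 0.0301
gripper_force: 8.5
```

The tips are rubbing on the floor, so I'll raise them 7 mm and keep pushing slowly.

apply_moves([
  [[0,0,-4,0],[0,0,-8,0],[-4,0,-8,0],[-8,0,-8,0],[-12,0,-8,0],[-16,0,-8,0],[-20,0,-8,0],[-24,0,-8,0]],
])

```text
time_s: 10.5
ee_pos: [0.5377, 0.0477, 0.0227]
ee_rot: [-0.005, 1.0, -0.0, -0.0]
wrist_force: [-5.6, 0.1, 3.0]
width: 0.0297
gripper_force: 2.6
```

apply_moves([
  [[-4,0,0,0],[-8,0,0,0],[-12,0,0,0],[-16,0,0,0],[-20,0,0,0],[-23,0,0,0],[-26,0,0,0],[-28,0,0,0]],
])

```text
time_s: 11.3
ee_pos: [0.5658, 0.0479, 0.0226]
ee_rot: [-0.005, 1.0, 0.0, -0.0]
wrist_force: [-6.1, -0.4, 5.1]
width: 0.0304
gripper_force: 3.2
```

apply_moves([
  [[-1.5,0,0,0],[-3,0,0,0],[-4,0,0,0],[-5,0,0,0],[-5,0,0,0]],
])

```text
time_s: 11.8
ee_pos: [0.5708, 0.048, 0.0225]
ee_rot: [-0.005, 1.0, -0.0, 0.0]
wrist_force: [-3.7, 0.6, 3.3]
width: 0.0298
gripper_force: 1.6
```

apply_moves([
  [[-1,0,0,0],[-2,0,0,0],[-2,0,0,0]],
])

```text
time_s: 12.1
ee_pos: [0.5721, 0.048, 0.0226]
ee_rot: [-0.005, 1.0, -0.0, -0.001]
wrist_force: [-10.5, 0.9, 7.6]
width: 0.0302
gripper_force: 4.8
```

apply_moves([
  [[-1,0,0,0],[-1.5,0,0,0],[-1.5,0,0,0]],
])

```text
time_s: 12.4
ee_pos: [0.5723, 0.048, 0.0228]
ee_rot: [-0.005, 1.0, -0.0, -0.002]
wrist_force: [-21.2, -0.2, 17.4]
width: 0.0298
gripper_force: 11.3
```

The bracket is home: it stopped at TCP x 0.572 with 21 N. Next I'll back off and plan the latch sweep.

apply_moves([
  [[10,0,0,0],[25,0,0,0],[35,0,-40,0],[40,0,-85,0],[40,0,-120,0],[40,0,-150,0],[40,0,-150,0]],
], gripper=0)

```text
time_s: 13.1
ee_pos: [0.5361, 0.0477, 0.1768]
ee_rot: [-0.005, 1.0, 0.0, 0.004]
wrist_force: [0.4, 0.9, 0.7]
width: 0.0002
gripper_force: 0.0
```

```bash
python3 - <<'E'
from h import *
s=monitor.observe(); p0=s['ee_pos']; r=R.from_quat(s['ee_rot']); print(p0,s['time_s'])
# tool heading constant: offsets expressed in tool axes
piv=np.array([.571,-.0105])
def pos(t,extra=0,rad=.062):
    t=t+.008; u=np.array([-np.sin(t),np.cos(t)]); p=np.array([np.cos(t),np.sin(t)])
    h=.008*abs(p[0])+.0125*abs(p[1]); return piv+rad*u-(.006+h+extra)*p
pts=[('start',pos(1.92,.016))]+[(round(t,2),pos(t)) for t in np.arange(1.9,-.05,-.12)]+[('end',pos(0)),('over',pos(0,-.004))]
b=None
for n,q in pts:
    d=r.inv().apply(np.r_[q,.031]-p0)*1000
    if b is None: b=d; print(n,q.round(4),d.round(1)); 
    else: print(n,q.round(4),'from start',(d-b).round(1)[:2])
E
```

```text
[0.53608019 0.04768635 0.17680139] 13.1
start [ 0.5257 -0.0664] [  12.6 -114.   145.7]
1.9 [ 0.5193 -0.0503] from start [ 6.3 16.1]
1.78 [ 0.5148 -0.0433] from start [10.7 23.2]
1.66 [ 0.5112 -0.0356] from start [14.2 30.9]
1.54 [ 0.5086 -0.0278] from start [16.7 38.8]
1.42 [ 0.5069 -0.021 ] from start [18.4 45.6]
1.3 [ 0.5059 -0.0139] from start [19.3 52.7]
1.18 [ 0.5058 -0.0064] from start [19.3 60.1]
1.06 [0.5066 0.0011] from start [18.4 67.7]
0.94 [0.5085 0.0088] from start [16.5 75.3]
0.82 [0.5114 0.0162] from start [13.5 82.8]
0.7 [0.5153 0.0235] from start [ 9.5 89.9]
0.58 [0.5203 0.0302] from start [ 4.5 96.6]
0.46 [0.5263 0.0364] from start [ -1.5 102.7]
0.34 [0.5331 0.0417] from start [ -8.4 108. ]
0.22 [0.5408 0.0461] from start [-16.1 112.4]
0.1 [0.5491 0.0495] from start [-24.5 115.7]
-0.02 [0.5576 0.0517] from start [-33.  117.8]
end [0.5564 0.0514] from start [-31.8 117.5]
over [0.5604 0.0514] from start [-35.8 117.5]
```

apply_moves([
  [[5,-40,0,0],[10,-80,0,0],[13,-114,0,0],[13,-114,45,0],[13,-114,90,0],[13,-114,120,0],[13,-114,138,0],[13,-114,138,0]],
])

```text
time_s: 13.9
ee_pos: [0.5207, -0.0663, 0.0315]
ee_rot: [-0.004, 1.0, 0.0, -0.002]
wrist_force: [0.4, 0.5, -0.3]
width: 0.0006
gripper_force: 0.0
```

apply_moves([
  [[0,0,1,0],[0,0,2,0],[0,0,2,0]],
])

```text
time_s: 14.2
ee_pos: [0.5227, -0.0666, 0.0333]
ee_rot: [-0.005, 1.0, -0.0, 0.001]
wrist_force: [-0.5, 0.4, 0.2]
width: 0.0003
gripper_force: 0.0
```

apply_moves([
  [[2,10,2,0],[3,16,2,0],[8,23,2,0],[11,31,2,0],[14,39,2,0],[15.5,45.5,2,0],[16,53,2,0],[16,60,2,0]],
])

```text
time_s: 15.0
ee_pos: [0.5056, -0.0061, 0.0305]
ee_rot: [-0.005, 1.0, -0.0, 0.0]
wrist_force: [0.8, -1.7, 1.3]
width: 0.0003
gripper_force: 0.9
```

apply_moves([
  [[-1,7.5,0,0],[-3,15,0,0],[-6,22.5,0,0],[-10,30,0,0],[-15,36.5,0,0],[-21,42.5,0,0],[-28,48,0,0],[-35.5,52,0,0]],
])

```text
time_s: 15.8
ee_pos: [0.5411, 0.0462, 0.0303]
ee_rot: [-0.005, 1.0, 0.0, -0.0]
wrist_force: [-0.7, -0.4, 0.2]
width: 0.0006
gripper_force: 0.6
```

apply_moves([
  [[-4,2,0,0],[-8,3.5,0,0],[-11,4.5,0,0],[-14,5,0,0],[-16,5,0,0],[-17,5,0,0],[-17,5,0,0]],
])

```text
time_s: 16.5
ee_pos: [0.557, 0.0509, 0.0304]
ee_rot: [-0.004, 1.0, 0.0, -0.001]
wrist_force: [-5.7, 1.1, 2.1]
width: 0.0004
gripper_force: 2.4
```

apply_moves([
  [[-1,0,0,0],[-1.5,0,0,0],[-1.5,0,0,0]],
])

```text
time_s: 16.8
ee_pos: [0.5572, 0.0509, 0.0303]
ee_rot: [-0.005, 1.0, 0.0, -0.002]
wrist_force: [-14.9, 0.3, 9.0]
width: 0.0003
gripper_force: 7.3
```

The latch is against its end stop: 15 N with no further travel. I'll withdraw and check.

apply_moves([
  [[8,0,0,0],[20,0,0,0],[35,0,-30,0],[60,0,-75,0],[90,0,-120,0],[120,0,-160,0],[140,0,-200,0],[150,0,-240,0]],
])

```text
time_s: 17.6
ee_pos: [0.4074, 0.0495, 0.2728]
ee_rot: [-0.005, 1.0, 0.0, 0.001]
wrist_force: [1.4, -0.0, -0.2]
width: 0.0005
gripper_force: 0.0
```

apply_moves([
  [[0,0,-30,0],[0,0,-30,0],[0,0,-30,0]],
])

```text
time_s: 17.9
ee_pos: [0.4091, 0.0495, 0.3003]
ee_rot: [-0.004, 1.0, 0.0, 0.001]
wrist_force: [-0.0, -0.3, 0.3]
width: 0.0003
gripper_force: 0.0
```

```bash
python3 - <<'E'
from h import *
g=grab('wrist'); s=monitor.observe(); print(s['ee_pos'],s['time_s'])
a=cv2.resize(grab('scene')['frame'][165:255,270:390],(400,300),interpolation=cv2.INTER_CUBIC)
c=proj(g,[[.545,.0475,.03]])[0].astype(int); x0,y0=c[0]-80,c[1]-60; print(x0,y0)
b=cv2.resize(g['frame'][y0:y0+120,x0:x0+160],(400,300),interpolation=cv2.INTER_CUBIC)
t=grab('top'); d=cv2.resize(t['frame'][150:250,262:352],(400,300),interpolation=cv2.INTER_CUBIC)
w=cv2.resize(grab('scene')['frame'],(400,300))
cv2.imwrite('pics/fin.png',np.vstack([np.hstack([a,b]),np.hstack([d,w])])[:,:,::-1])
E
```

```text
[0.40887316 0.04946727 0.29953382] 17.95
236 198
```

View pics/fin.png

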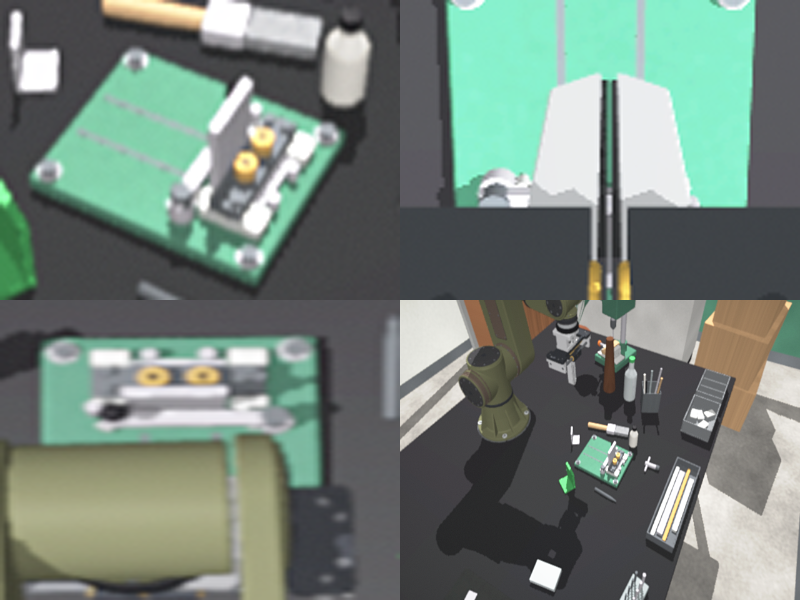

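The final view shows the bracket upright under the bush plate at (232,115). The latch arm lies straight across behind the flange from (280,418) to the knob at (112,412) in the top view. The hand is clear and the bystanders haven't moved.

```bash
python3 -c "
from cell import manip; print(manip.close_job())"
```

```text
the job is handed in; nothing more can be done
None
```

The bracket is fully home against the stop pins, the latch is shut behind its flange, the hand is clear, and the job was handed in at about 18 s; the fingertips rubbed the base once, peaking at about 25 N among the readings.

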